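Index the dividing table by one turn of its hand wheel and lock it

TASK

On the geared dividing table, push the hand wheel round by its upright handle through exactly one full turn, clockwise seen from above, so that the handle comes back to where it began and the wooden block on the turntable shows its next side. Then push the ball-ended lock lever the other way, anticlockwise, fully home against its stop. Only push with the fingers: the block must stay standing where it is on the turntable, and leave the things lying around alone.

Things in the scene. Friction and masses are not known exactly. Their poses are not given: they have to be found in the camera images.
- dividing_table: fixed geared dividing table: dark steel base plate 130 x 350 x 12 mm on the bench with a grey gear housing. Origin on the bench top, under the housing; in its own frame the plate runs from y -185 to y +165 mm and x -65 to +65 mm. Hand wheel axis at (0, -20) mm, turntable axis at (0, +100) mm, lock lever pivot at (0, -150) mm; z up. Its x axis points roughly away from the robot
- wheel (a joint): turning angle of the hand wheel about its vertical axis, rad; grows clockwise seen from above; one turn is 6.283. It starts somewhere between -1.2 and 1.2 and can be turned either way, about two turns. At 0 the handle points along the dividing table's -x. It has friction (about 2 N at the handle) and stays where it is left. It drives the turntable by gears, a quarter turn clockwise for each turn of the wheel
- wheel_axis (a point): point on the vertical axis of the hand wheel, 100 mm above the bench. The wheel is a dark steel ring of 123 mm outside diameter with three spokes; its rim's top is 77 mm above the bench, its hub's and hub nut's top 84 mm
- handle_mid (a point): middle of the hand wheel's upright black handle, a round grip 46 mm tall and 15 to 21 mm thick that stands on the rim, 55 mm from the wheel's axis; it reaches from 81 to 127 mm above the bench, this point is 104 mm above it. It goes round with the wheel and spins easily on its own pin
- lock_lever (a joint): angle of the lock lever about its vertical pivot, rad; grows anticlockwise seen from above; starts between 0 and 0.25 (unlocked), 1.4 is fully home (locked) against its stop. It has friction (about 1.5 N at the ball) and stays where it is left
- lock_pivot (a point): point on the vertical pivot axis of the lock lever, 95 mm above the bench; the lever's steel hub top is 61 mm above the bench. Beware, in front of the dividing table a C-shaped screw clamp is bolted to the bench, 216 mm tall: its screw with a 90 mm T-bar stands at about x = 0.385, y = 0.015 m from the robot's base
- lock_knob (a point): centre of the black ball, 24 mm in diameter, on the 10 mm upright stem at the end of the lock lever, 60 mm from its pivot and 95 mm above the bench; the lever's arm lies 48 to 66 mm above the bench. At joint 0 it lies from the pivot towards the dividing table's (-x, -y), 45 degrees between them
- turntable_mid (a point): centre of the turntable's top face, 52 mm above the bench
- spoke_handle: the hand wheel's upright black handle as a body (see handle_mid); origin at the centre of its foot, 81 mm above the bench
- wood_block: loose dark wooden block, 41 x 60 x 35 mm, standing on the steel turntable (110 mm in diameter, top 52 mm above the bench). Origin at the centre of its underside
- flap_a: flap wheel with a shank, 50 x 70 x 50 mm, lying loose behind the dividing table; bystander
- coupler_c: brass hose coupler, 26 x 88 x 26 mm, lying loose behind the dividing table; bystander
- polish_bar: red polishing bar, 43 x 106 x 33 mm, lying loose to the right of the dividing table; bystander
- flap_b: smaller flap wheel with a shank, 41 x 65 x 41 mm, lying loose at the right; bystander
- pencil_b: pencil grinder, 41 x 207 x 30 mm, lying loose at the left; bystander
- hoses (a point): obstacle, fixed: hoses and a strap that hang from above at the left of the bench, within 160 mm of this point to the sides, down to the bench at its left edge. Come from the left on the robot's side of them, at least 0.25 m above the bench to clear the vice at its front left corner
Things that resemble listed ones, but are neither listed nor needed, are in the scene too. Leave any red look-alike of the wood_block alone.

How it is judged:
On the way, in this order (a step that is already met when the one before it is completed fails the run):
1. the wheel is well under way clockwise, pushed by its handle, the lock still open (value of joint wheel between 1.8 and 3.3 rad and contact force between the fingers and spoke_handle above 0.2 N and value of joint lock_lever below 0.6 rad).
2. the wheel is past the position opposite its middle start, pushed by its handle, the lock still open (value of joint wheel above 3.5 rad and contact force between the fingers and spoke_handle above 0.2 N and value of joint lock_lever below 0.6 rad).
3. the handle is back where it began after one turn, the lock still open (value of joint wheel between 4.7 and 7.9 rad and distance of handle_mid from where it was at the start of the episode below 0.01 m and value of joint lock_lever below 0.6 rad), for 0.2 s.
4. the lock lever is home (value of joint lock_lever above 1.28 rad), for 0.1 s.
At the end, for the whole second after the job is handed in: the wheel has gone round once clockwise and its handle stands within 10 mm of where it began; the lock lever is within 0.12 rad of its stop; the block stands still and upright on the turntable, within 15 mm of its centre (value of joint wheel between 4.7 and 7.9 rad and distance of handle_mid from where it was at the start of the episode below 0.01 m and value of joint lock_lever above 1.28 rad and z of wood_block in the frame of dividing_table between 0.048 and 0.056 m and horizontal distance between wood_block and turntable_mid below 0.015 m and angle between wood_block's own z axis and vertical below 0.1 rad and linear speed of wood_block below 0.01 m/s); the robot touches nothing.
It fails at once if the block is lifted, tipped or pushed off its place on the turntable (z of wood_block in the frame of dividing_table above 0.06 m or horizontal distance between wood_block and turntable_mid above 0.015 m or angle between wood_block's own z axis and vertical above 0.2 rad).
It fails at once if a bystander is moved or lifted by more than 20 mm (distance of any of flap_a, coupler_c, polish_bar, flap_b, pencil_b from where it was at the start of the episode above 0.02 m).
It also fails if it takes over 72 s, if anything falls off the work surface, if the arm or the gripper's body presses on something with over 40 N, if the wrist force passes 120 N, or if a joint passes its speed limit or range.

ROBOT

A 6-joint arm with a two-finger parallel gripper is mounted at the origin on a cart in front of the work surface, level with it; the furniture and walls round the work are solid. World frame = base frame: x ahead of the robot, y to its left, z up, the work surface at z = 0. Lengths are in m, angles in rad, forces in N, time in s.
With the tool pointing down it reaches from about 0.325 to 0.925 m from the base axis. Payload 3.1 kg.
Tool frame: the origin (TCP) lies at the very end of the fingers, on their centre line; the grasp point (between the pads) lies 19 mm behind it; z points along the fingers, x is the direction in which the jaws open and shut, and the axes are right-handed (so a half turn about z gives the same grasp; the last joint's range is limited). The gripper opens to 85 mm and grips with 20 to 120 N. Pads are 22 mm wide; open, the fingers measure 114 mm over their backs; the gripper's body (76 mm by 85 mm) begins 54 mm behind the grasp point. The pads swing forward as they close: fully open they stand 13 mm farther back than shut.
Start: joints at [-0.112, 0.217, 1.613, -0, 1.311, -0.112], TCP at [0.625, 0, 0.231] pointing down, gripper open.
Joint ranges: [-2.75, 2.75], [-0.78, 2.1], [0.31, 2.55], [-1.13, 4.27], [0.13, 2.63], [-2.58, 2.58]. Speed limits (rad/s): [2.79, 2.79, 3.14, 3.14, 3.14, 3.14].

INTERFACE

Orientations are given as a rotation vector (axis times angle).
In Python, from rig import read_state, eyes, workorder gives the robot as it stands.
- The arm moves only by the tool jog_arm, never from a script. Its argument "plan" is a list of rows, each an object with "translation": the shift along the tool's x, y, z in cm, a list of three; "angular": the turn, a rotation vector about the tool's x, y, z in rad, a list of three. A call has 1 to 20 rows; each row is the pose to reach, as a shift and turn from the pose commanded when the call began, along the tool's axes at that moment; what a row does not reach only later rows make up. A row lasts 1/10 s, in which the tool goes at most 50 mm and 8.59 degrees, less where a joint would pass 70% of its speed; a pose out of reach is approached as far as the arm can. A call with a gripper value outside its range is refused whole. "fingers" is the finger opening in cm, from 0 to 8.54, set as the call begins (left out, the last holds). The fingers move at their own pace and stop on an object; "force" is the grip in N (left out, the last holds). Time passes only in rows, so rows that repeat a pose let the fingers close. It gives the time, the measured TCP pose, the force and the opening at its end, in the units of the state.
- read_state(): the state, without advancing time (a new reading comes with each control period).
- eyes.camera(name): name is "scene" or "side" or "wrist"; returns a dict with "pixels" (480x640x3 uint8, red, green, blue), "range_z" (480x640 float32, m along the optical axis (not along the pixel's ray), 0 where there is no reading), "K" (3x3 intrinsics, pixels), "world_from_camera" (4x4, takes a point from camera to world coordinates); the wrist camera has in their place "T_tool_cam" (4x4, takes a point from camera to tool coordinates, whose origin is the TCP and whose axes are the tool frame's). Camera axes: x right, y up, looking along -z (the intrinsics and any distortion apply to the point x, -y, -z); pixel columns grow to the right and rows downward; lengths in m; the calibration is good to about 2 mm. A picture is of the moment at which its call begins: read the wrist's pose just before it.
- workorder.job_done(): hands the job in, once; it reports no verdict.
The state is a dict: "time_s": time; "joint_pos": joint angles; "joint_vel": joint speeds; "effort": joint torques, N m; "eef_pos": TCP position; "tcp_rot": TCP orientation; "ft_force": force on the tool from outside, world axes, zero at the start; "moment": the same for the moment, N m; "gripper_width": finger opening in m.
Only numpy, scipy, OpenCV 4.12 (cv2) and the standard library are available. Lean on these libraries where they do the work, as an engineer would, in place of code of your own. Each camera call takes 0.05 s, during which the arm holds its last target.

## Working session

There is one attempt and no reset: what is moved stays moved. The work goes in short steps, Python scripts to look and compute and a tool call to move; the robot and the scene stay as the last step left them, time stands still between calls to the robot, and variables do not carry over. Pictures are saved under pics/ and viewed, and the job is handed in when it is done.

Besides the shell and the picture viewer there is one more tool, called after "Emit:" in YAML: its name, and indented under it one key for each argument. jog_arm: Moves the arm, as the interface text tells. Its arguments: {"type":"object","properties":{"plan":{"type":"array","items":{"type":"object","properties":{"translation":{"type":"array","items":{"type":"number"}},"angular":{"type":"array","items":{"type":"number"}}}}},"fingers":{"type":"number"},"force":{"type":"number"}},"required":["plan"]}

```bash
ls; mkdir -p pics; python3 - <<'E'
from rig import read_state, eyes, workorder
import numpy as np,cv2,pickle
s=read_state();print({k:np.round(v,3) for k,v in s.items()})
for n in ["scene","side","wrist"]:
    c=eyes.camera(n); pickle.dump(c,open(f'pics/{n}0.pkl','wb'))
    cv2.imwrite(f'pics/{n}0.png',c["pixels"][:,:,::-1])
    print(n,c["K"],[np.round(c[k],3) for k in c if k in("world_from_camera","T_tool_cam")],c.keys())
E
```

```text
pics
{'time_s': np.float64(0.0), 'joint_pos': array([-0.112,  0.218,  1.615,  0.   ,  1.311, -0.112]), 'joint_vel': array([-0.001,  0.   , -0.   ,  0.001,  0.   , -0.   ]), 'effort': array([-0.0000e+00, -3.9684e+01, -3.0385e+01, -0.0000e+00,  1.0000e-02,
        0.0000e+00]), 'eef_pos': array([0.624, 0.   , 0.23 ]), 'tcp_rot': array([-3.141,  0.   ,  0.004]), 'ft_force': array([-0.808, -0.087, -0.29 ]), 'moment': array([-0.04 ,  0.006, -0.005]), 'gripper_width': np.float64(0.086)}
scene [[527.8189475    0.         327.37419308]
 [  0.         527.8189475  223.09259308]
 [  0.           0.           1.        ]] [array([[ 0.525,  0.405, -0.748, -0.252],
       [-0.851,  0.242, -0.466, -0.538],
       [-0.008,  0.882,  0.472,  0.699],
       [ 0.   ,  0.   ,  0.   ,  1.   ]])] dict_keys(['pixels', 'range_z', 'K', 'world_from_camera'])
side [[434.38223864   0.         320.44465392]
 [  0.         434.38223864 242.07982265]
 [  0.           0.           1.        ]] [array([[-0.955,  0.186, -0.233,  0.314],
       [-0.297, -0.632,  0.715,  0.764],
       [-0.014,  0.752,  0.659,  0.92 ],
       [ 0.   ,  0.   ,  0.   ,  1.   ]])] dict_keys(['pixels', 'range_z', 'K', 'world_from_camera'])
wrist [[345.69444029   0.         317.81772127]
 [  0.         345.69444029 237.12527529]
 [  0.           0.           1.        ]] [array([[ 1.   ,  0.001, -0.   , -0.001],
       [ 0.001, -0.949, -0.315, -0.08 ],
       [-0.   ,  0.315, -0.949, -0.143],
       [ 0.   ,  0.   ,  0.   ,  1.   ]])] dict_keys(['pixels', 'range_z', 'K', 'T_tool_cam'])
```

View pics/scene0.png

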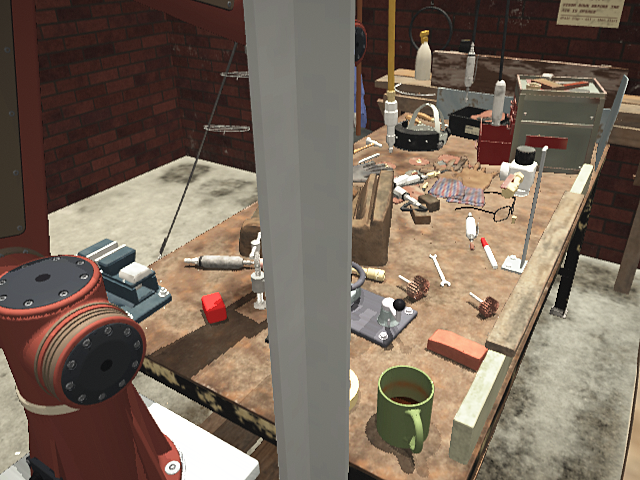

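View pics/side0.png

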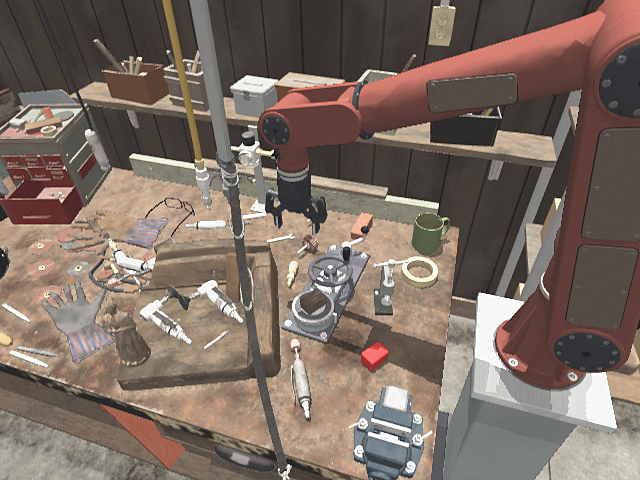

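View pics/wrist0.png

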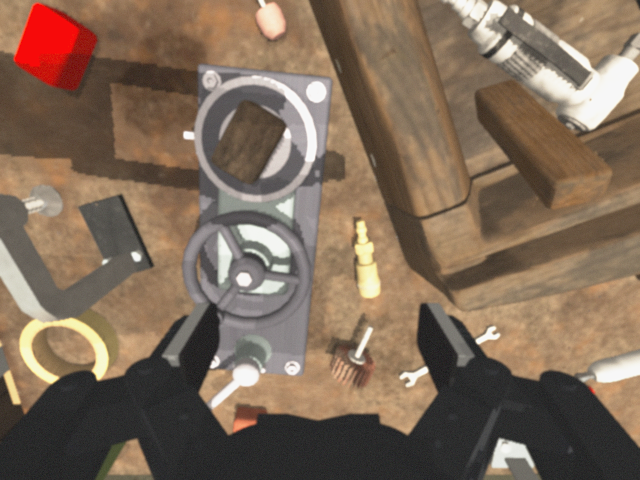

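```bash
python3 - <<'E'
import cv2
a=cv2.imread('pics/side0.png')[200:350,270:430];b=cv2.imread('pics/wrist0.png')[60:420,170:350]
cv2.imwrite('pics/c1.png',cv2.resize(a,None,fx=4,fy=4,interpolation=3));cv2.imwrite('pics/c2.png',cv2.resize(b,None,fx=1.6,fy=1.6,interpolation=3))
E
```

```text
(no output)
```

View pics/c1.png

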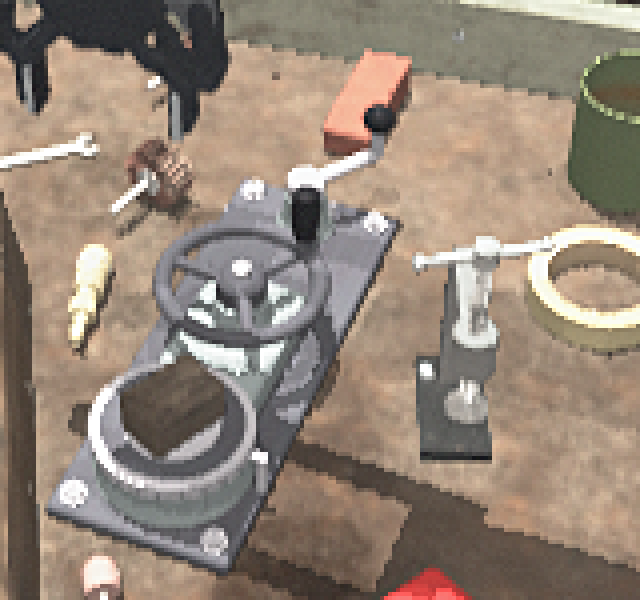

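View pics/c2.png

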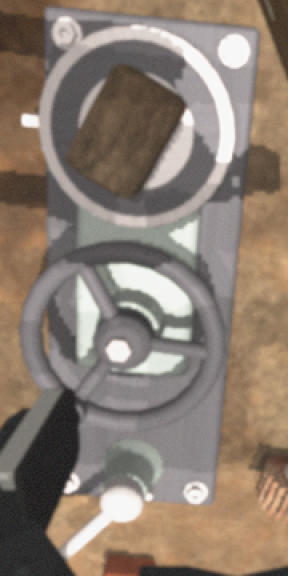

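```bash
cat > h.py <<'E'
import numpy as np,pickle,cv2
from scipy.spatial.transform import Rotation as R
def Tcam(c,s=None):
    if 'world_from_camera' in c: return np.array(c['world_from_camera'])
    T=np.eye(4);T[:3,:3]=R.from_rotvec(s['tcp_rot']).as_matrix();T[:3,3]=s['eef_pos']
    return T@np.array(c['T_tool_cam'])
def ray(c,T,uv,z):
    K=c['K'];d=np.array([(uv[0]-K[0,2])/K[0,0],-(uv[1]-K[1,2])/K[1,1],-1]);d=T[:3,:3]@d
    o=T[:3,3];return o+d*(z-o[2])/d[2]
def pts(c,T):
    K=c['K'];v,u=np.mgrid[:480,:640];r=c['range_z']
    p=np.stack([(u-K[0,2])/K[0,0]*r,-(v-K[1,2])/K[1,1]*r,-r],-1)
    P=p@T[:3,:3].T+T[:3,3];P[r==0]=np.nan;return P
E
python3 - <<'E'
from h import *
s={'eef_pos':[0.624,0,0.230],'tcp_rot':[-3.141,0,0.004]}
from rig import read_state
s=read_state();print(s['eef_pos'],s['tcp_rot'])
w=pickle.load(open('pics/wrist0.pkl','rb'));sd=pickle.load(open('pics/side0.pkl','rb'))
Tw=Tcam(w,s);Ts=Tcam(sd)
np.set_printoptions(precision=4,suppress=True)
print('nut w',ray(w,Tw,(243.5,279),.084),'nut s',ray(sd,Ts,(330.5,267),.084))
print('handle mid s',ray(sd,Ts,(346.5,253.7),.104))
print('ball s',ray(sd,Ts,(364.5,229.7),.095))
print('pivot w',ray(w,Tw,(246,375),.061),'s',ray(sd,Ts,(346,244.5),.061))
P=pts(w,Tw)
# rim: points z 0.068..0.079 near the nut
c=ray(w,Tw,(243.5,279),.084)[:2]
d=np.hypot(P[...,0]-c[0],P[...,1]-c[1])
m=(P[...,2]>.070)&(P[...,2]<.080)&(d>.04)&(d<.075)
X=P[m][:,:2];A=np.c_[X,np.ones(len(X))]
print(len(X));
(xc,yc),r=cv2.minEnclosingCircle(X.astype(np.float32));print('rim',xc,yc,r)
# turntable
# block top
m=(P[...,2]>.052+.025)&(P[...,2]<.1)&(P[...,1]>c[1]+.07)&(P[...,1]<c[1]+.19)&(abs(P[...,0]-c[0])<.07)
X=P[m];print('blk',len(X),np.median(X[:,2]),cv2.minAreaRect((X[:,:2]*1000).astype(np.float32)))
m=(P[...,2]>.045)&(P[...,2]<.06)&(P[...,1]>c[1]+.05)&(P[...,1]<c[1]+.2)&(abs(P[...,0]-c[0])<.07)
X=P[m][:,:2];(xc,yc),r=cv2.minEnclosingCircle(X.astype(np.float32));print('tt',xc,yc,r)
# plate
m=(P[...,2]>.009)&(P[...,2]<.0145)&(abs(P[...,0]-c[0])<.09)&(P[...,1]<c[1]+.2)&(P[...,1]>c[1]-.17)
X=P[m];print('plate',len(X),cv2.minAreaRect((X[:,:2]*1000).astype(np.float32)))
for uv in [(209,79),(317,91),(292,368)]: print('screw',uv,ray(w,Tw,uv,.014))
# handle in depth from side
Q=pts(sd,Ts)
for (u,v) in [(346,250),(346,254),(346,258),(364,229),(365,231)]: print((u,v),Q[v,u])
m=(Q[...,2]>.085)&(Q[...,2]<.135)&(np.hypot(Q[...,0]-c[0],Q[...,1]-c[1])<.08)&(np.hypot(Q[...,0]-c[0],Q[...,1]-c[1])>.03)
X=Q[m];print('handle',len(X),X.mean(0) if len(X) else 0,X.min(0),X.max(0))
E
```

```text
[6.24346360e-01 1.01928033e-04 2.30239753e-01] [-3.14137732e+00 -3.37672551e-06  2.99174375e-03]
nut w [ 0.5548 -0.0557  0.084 ] nut s [ 0.5519 -0.0523  0.084 ]
handle mid s [ 0.5185 -0.0955  0.104 ]
ball s [ 0.4962 -0.2217  0.095 ]
pivot w [ 0.5442 -0.182   0.061 ] s [ 0.541  -0.1794  0.061 ]
4688
rim 0.5546163320541382 -0.05561370030045509 0.06141817569732666
blk 3721 0.08728491698465307 ((565.02783203125, 64.57414245605469), (59.753170013427734, 40.37459182739258), 57.90255355834961)
tt 0.5612983107566833 0.06422970443964005 0.06046556308865547
plate 11348 ((560.2111206054688, -35.978424072265625), (370.160400390625, 136.39906311035156), 84.53619384765625)
screw (209, 79) [0.5195 0.1199 0.014 ]
screw (317, 91) [0.6222 0.1093 0.014 ]
screw (292, 368) [ 0.5905 -0.2109  0.014 ]
(346, 250) [ 0.5184 -0.0878  0.1245]
(346, 254) [ 0.5181 -0.0882  0.1094]
(346, 258) [ 0.5176 -0.0876  0.0951]
(364, 229) [ 0.4971 -0.2178  0.1006]
(365, 231) [ 0.4926 -0.2119  0.0987]
handle 89 [ 0.5191 -0.0913  0.1101] [ 0.5102 -0.107   0.0861] [ 0.5293 -0.0856  0.126 ]
```

```bash
python3 - <<'E'
from h import *
np.set_printoptions(precision=3,suppress=True)
sd=pickle.load(open('pics/side0.pkl','rb'));Q=pts(sd,Tcam(sd))
m=(Q[...,0]>.25)&(Q[...,0]<.75)&(Q[...,1]>-.4)&(Q[...,1]<.3)&(Q[...,2]>.11)
m[:, :230]=0
n,l,st,c=cv2.connectedComponentsWithStats(m.astype(np.uint8))
for i in range(1,n):
    X=Q[l==i]
    if len(X)>5: print(st[i],np.nanmin(X,0),np.nanmax(X,0))
m=(Q[...,2]>.2)&(Q[...,2]<.225)&(np.hypot(Q[...,0]-.385,Q[...,1]-.015)<.09)
print(Q[m].min(0),Q[m].max(0))
# planned path
c=np.array([.5547,-.0556]);r=.055;hx,hy,rr=.0145,.011,.0095
def D(t):
    # support: bisect distance rect-circle
    from scipy.optimize import brentq
    f=lambda d:np.hypot(max(abs(t[0])*d-hx,0),max(abs(t[1])*d-hy,0))-rr
    return brentq(f,.012,.05)
for k in range(0,62):
    th=np.deg2rad(232.5-6*k);t=np.array([np.sin(th),-np.cos(th)])
    p=c+r*np.array([np.cos(th),np.sin(th)])-t*D(t)
    print(k,np.round(p*100,1),end=' ; ' if k%4<3 else '\n')
E
```

```text
[  258    40   254   196 17013] [ 0.25  -0.053  0.242] [0.697 0.101 0.718]
[ 230  145   32  153 1338] [0.595 0.195 0.318] [0.662 0.3   0.582]
[260 241  10  11  80] [ 0.727 -0.063  0.11 ] [ 0.75  -0.029  0.128]
[343 246   7   9  50] [ 0.511 -0.107  0.11 ] [ 0.529 -0.086  0.126]
[258 254   4   3   6] [ 0.739 -0.019  0.11 ] [ 0.75  -0.012  0.113]
[373 260  36  36 440] [ 0.346 -0.068  0.11 ] [0.424 0.042 0.217]
[240 287   2   9  11] [0.62  0.28  0.323] [0.632 0.3   0.325]
[ 0.346 -0.002  0.201] [0.424 0.042 0.217]
0 [ 54.3 -11.6] ; 1 [ 53.7 -11.4] ; 2 [ 53.  -11.1] ; 3 [ 52.3 -10.7]
4 [ 51.7 -10.2] ; 5 [51.2 -9.7] ; 6 [50.8 -9.2] ; 7 [50.4 -8.6]
8 [50.1 -8. ] ; 9 [49.9 -7.5] ; 10 [49.7 -6.9] ; 11 [49.6 -6.3]
12 [49.6 -5.8] ; 13 [49.5 -5.2] ; 14 [49.5 -4.7] ; 15 [49.5 -4.3]
16 [49.6 -3.7] ; 17 [49.8 -3.2] ; 18 [50.1 -2.6] ; 19 [50.5 -2. ]
20 [51.  -1.5] ; 21 [51.5 -1. ] ; 22 [52.1 -0.6] ; 23 [52.6 -0.3]
24 [53.2  0. ] ; 25 [53.8  0.2] ; 26 [54.4  0.4] ; 27 [54.9  0.5]
28 [55.4  0.5] ; 29 [56.   0.6] ; 30 [56.6  0.5] ; 31 [57.3  0.3]
32 [57.9  0. ] ; 33 [58.6 -0.4] ; 34 [59.2 -0.9] ; 35 [59.7 -1.4]
36 [60.1 -1.9] ; 37 [60.5 -2.5] ; 38 [60.8 -3.1] ; 39 [61.  -3.7]
40 [61.2 -4.2] ; 41 [61.3 -4.8] ; 42 [61.4 -5.3] ; 43 [61.4 -5.9]
44 [61.4 -6.4] ; 45 [61.4 -6.9] ; 46 [61.3 -7.4] ; 47 [61.1 -7.9]
48 [60.9 -8.5] ; 49 [60.5 -9.1] ; 50 [60.  -9.6] ; 51 [ 59.4 -10.1]
52 [ 58.9 -10.5] ; 53 [ 58.3 -10.9] ; 54 [ 57.7 -11.1] ; 55 [ 57.2 -11.3]
56 [ 56.6 -11.5] ; 57 [ 56.  -11.6] ; 58 [ 55.5 -11.7] ; 59 [ 54.9 -11.7]
60 [ 54.3 -11.6] ; 61 [ 53.7 -11.4] ;
```

Candidates: handle = black grip on the rim at side (346,254), as against the lock ball at side (364,230) and the clamp's T-bar at (388,262). The wood block is dark at wrist (250,143), and the red look-alike is at wrist (55,45). I choose the grip on the wheel rim; the close crop above shows it.

Emit:
jog_arm:
  plan:
    - {"translation":[-2,3.6,0]}
    - {"translation":[-4,7.2,0]}
    - {"translation":[-6,10.8,0]}
    - {"translation":[-7,12.6,0]}
    - {"translation":[-7,12.6,0]}
    - {"translation":[-7,12.6,0]}
    - {"translation":[-7,12.6,0]}
    - {"translation":[-7,12.6,0]}
  fingers: 0
  force: 40

```text
invalid input
```

```bash
cat > look.py <<'E'
import sys
from rig import read_state,eyes
from h import *
np.set_printoptions(precision=4,suppress=True)
s=read_state();n=sys.argv[1];tag=sys.argv[2]
c=eyes.camera(n);pickle.dump((c,s),open(f'pics/{n}{tag}.pkl','wb'));cv2.imwrite(f'pics/{n}{tag}.png',c['pixels'][:,:,::-1])
print(s['time_s'],s['eef_pos'],s['tcp_rot'],s['ft_force'],s['gripper_width'])
E
python3 look.py wrist 1
```

```text
0.15 [0.6243 0.0001 0.2302] [-3.1414 -0.      0.003 ] [-0.3715  0.659  -0.2059] 0.08528637474207179
```

View pics/wrist1.png

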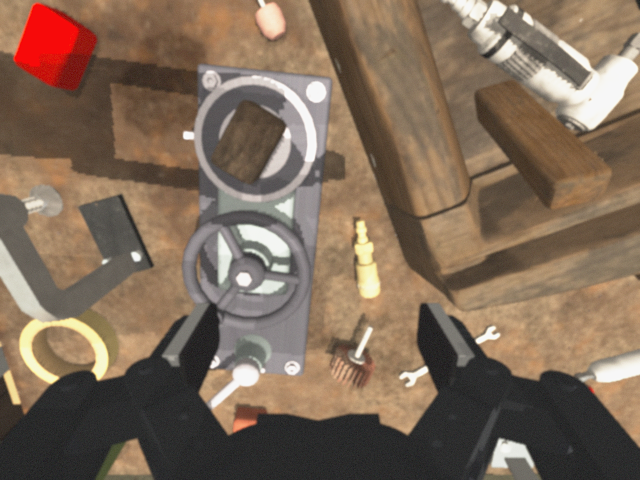

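The move was refused, probably because the rows had no angular field; I'll put it in.

Emit:
jog_arm:
  plan:
    - {"translation":[-2,3.6,0],"angular":[0,0,0]}
    - {"translation":[-4,7.2,0],"angular":[0,0,0]}
    - {"translation":[-6,10.8,0],"angular":[0,0,0]}
    - {"translation":[-7,12.6,0],"angular":[0,0,0]}
    - {"translation":[-7,12.6,0],"angular":[0,0,0]}
    - {"translation":[-7,12.6,0],"angular":[0,0,0]}
    - {"translation":[-7,12.6,0],"angular":[0,0,0]}
    - {"translation":[-7,12.6,0],"angular":[0,0,0]}
  fingers: 0
  force: 40

```text
time_s: 1.0
eef_pos: [0.5555, -0.125, 0.2312]
tcp_rot: [-3.141, -0.002, -0.0]
ft_force: [0.5, 0.9, 0.4]
gripper_width: 0.0002
```

```bash
python3 look.py wrist 2
```

```text
1.0 [ 0.5555 -0.125   0.2312] [-3.1413 -0.0024 -0.    ] [0.512  0.8739 0.3979] 0.00017704541567248037
```

View pics/wrist2.png

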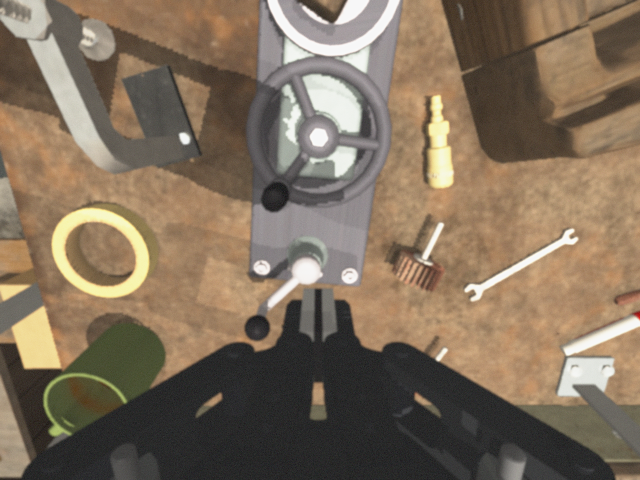

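```bash
cat > meas.py <<'E'
import sys
from h import *
np.set_printoptions(precision=4,suppress=True)
c,s=pickle.load(open(f'pics/wrist{sys.argv[1]}.pkl','rb'));T=Tcam(c,s)
g=cv2.cvtColor(c['pixels'],cv2.COLOR_RGB2GRAY)
P=pts(c,T)
def near(p,r): return np.hypot(P[...,0]-p[0],P[...,1]-p[1])<r
a=np.array([.5547,-.0556])
m=near(a,.08)&(P[...,2]>.105)&(P[...,2]<.135)&~near(a,.03)
def rep(n,m,z):
    # largest component centroid
    k,l,st,cc=cv2.connectedComponentsWithStats(m.astype(np.uint8))
    if k<2: print(n,'none');return
    i=1+np.argmax(st[1:,4]);p=ray(c,T,cc[i],z);print(n,cc[i],st[i,4],p);return p
h=rep('handle',m,.127)
b=rep('ball',near([.53,-.23],.08)&(P[...,2]>.085)&(P[...,2]<.112),.101)
np_=rep('nut',near(a,.008)&(P[...,2]>.0815),.084)
if h is not None:
  d=h[:2]-a;print('wheel ang deg',np.rad2deg(np.arctan2(d[1],d[0])),np.hypot(*d))
E
python3 meas.py 2
python3 - <<'E'
from h import *
c,s=pickle.load(open('pics/wrist2.pkl','rb'));T=Tcam(c,s)
for uv,z in [((275,197),.127),((257,327),.097),((318,137),.084),((307,271),.061)]: print(uv,ray(c,T,uv,z))
E
```

```text
handle [274.0016 197.7046] 633 [ 0.5226 -0.0963  0.127 ]
ball [256.5582 327.8614] 541 [ 0.4987 -0.2221  0.101 ]
nut [318.0437 137.267 ] 206 [ 0.5545 -0.0558  0.084 ]
wheel ang deg -128.28243592662483 0.05184556357945344
(275, 197) [ 0.52332318 -0.09577819  0.127     ]
(257, 327) [ 0.49832933 -0.22376929  0.097     ]
(318, 137) [ 0.55447251 -0.0555938   0.084     ]
(307, 271) [ 0.54379571 -0.18341181  0.061     ]
```

The handle top is at wrist (274,198), the lock ball at (257,327) and the nut at (318,137), and these agree with the side view. Descending behind the handle.

Emit:
jog_arm:
  plan:
    - {"translation":[0,0,4],"angular":[0,0,0]}
    - {"translation":[0,0,8],"angular":[0,0,0]}
    - {"translation":[0,0,11],"angular":[0,0,0]}
    - {"translation":[0,0,13],"angular":[0,0,0]}
    - {"translation":[0,0,13.6],"angular":[0,0,0]}
    - {"translation":[0,0,13.6],"angular":[0,0,0]}
    - {"translation":[0,0,13.6],"angular":[0,0,0]}

```text
time_s: 1.75
eef_pos: [0.5563, -0.1261, 0.0967]
tcp_rot: [3.141, 0.001, 0.003]
ft_force: [-0.9, 0.7, 0.5]
gripper_width: -0.0003
```

Emit:
jog_arm:
  plan:
    - {"translation":[-1.0,-0.8,0],"angular":[0,0,0]}
    - {"translation":[-1.8,-1.2,0],"angular":[0,0,0]}
    - {"translation":[-2.5,-1.5,0],"angular":[0,0,0]}
    - {"translation":[-3.2,-1.9,0],"angular":[0,0,0]}
    - {"translation":[-3.8,-2.4,0],"angular":[0,0,0]}
    - {"translation":[-4.3,-2.9,0],"angular":[0,0,0]}
    - {"translation":[-4.7,-3.4,0],"angular":[0,0,0]}
    - {"translation":[-5.1,-4.0,0],"angular":[0,0,0]}
    - {"translation":[-5.4,-4.6,0],"angular":[0,0,0]}
    - {"translation":[-5.6,-5.1,0],"angular":[0,0,0]}
    - {"translation":[-5.8,-5.7,0],"angular":[0,0,0]}
    - {"translation":[-5.8,-5.7,0],"angular":[0,0,0]}

```text
time_s: 2.95
eef_pos: [0.4961, -0.0676, 0.0947]
tcp_rot: [-3.14, -0.001, 0.003]
ft_force: [0.3, 0.7, 0.1]
gripper_width: 0.0
```

```bash
python3 look.py side 3; python3 look.py wrist 3; python3 meas.py 3; python3 - <<'E'
import cv2
a=cv2.imread('pics/side3.png')[180:350,270:430];cv2.imwrite('pics/c3.png',cv2.resize(a,None,fx=3,fy=3))
E
```

```text
2.95 [ 0.4961 -0.0676  0.0947] [-3.14   -0.0009  0.0027] [0.3427 0.6837 0.0598] 3.4740105435891655e-05
3.0 [ 0.4963 -0.068   0.0948] [-3.1403 -0.0008  0.0023] [ 0.1705 -0.2319  0.6818] -0.0001780174891196258
handle [323.8397 302.6301] 5023 [ 0.4974 -0.049   0.127 ]
ball none
nut [572.9669 454.148 ] 2148 [ 0.6456 -0.1731  0.084 ]
wheel ang deg 173.47560071450886 0.05769915826508952
```

View pics/c3.png

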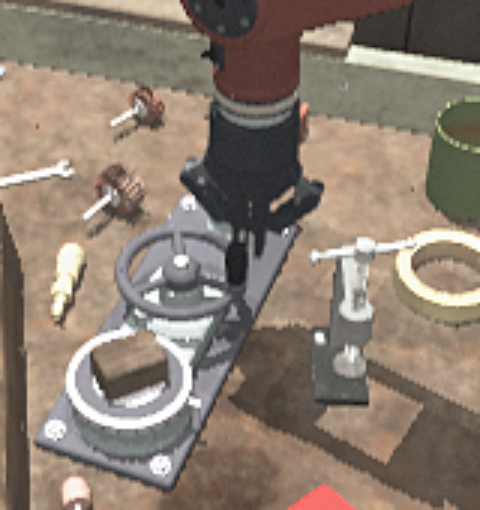

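View pics/wrist3.png

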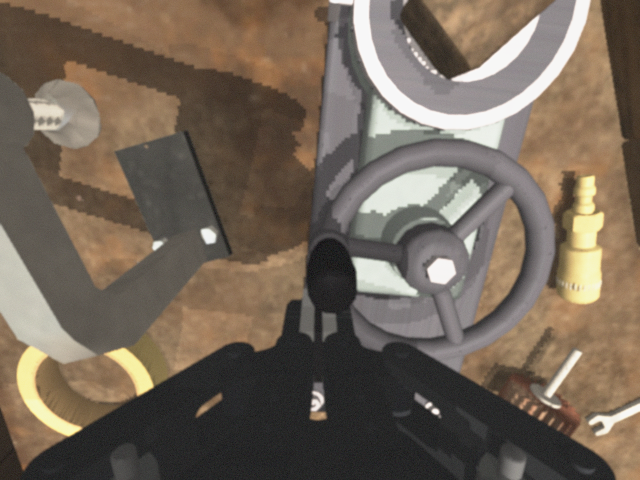

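The handle stands in front of the fingers at wrist (330,275), at about 173°, as planned. Continuing.

Emit:
jog_arm:
  plan:
    - {"translation":[-0.1,-0.6,0],"angular":[0,0,0]}
    - {"translation":[-0.1,-1.1,0],"angular":[0,0,0]}
    - {"translation":[-0.2,-1.7,0],"angular":[0,0,0]}
    - {"translation":[-0.2,-2.2,0],"angular":[0,0,0]}
    - {"translation":[-0.2,-2.6,0],"angular":[0,0,0]}
    - {"translation":[-0.1,-3.2,0],"angular":[0,0,0]}
    - {"translation":[0.1,-3.7,0],"angular":[0,0,0]}
    - {"translation":[0.4,-4.3,0],"angular":[0,0,0]}
    - {"translation":[0.8,-4.9,0],"angular":[0,0,0]}
    - {"translation":[1.3,-5.4,0],"angular":[0,0,0]}
    - {"translation":[1.8,-5.9,0],"angular":[0,0,0]}
    - {"translation":[2.4,-6.3,0],"angular":[0,0,0]}
    - {"translation":[2.9,-6.6,0],"angular":[0,0,0]}
    - {"translation":[3.5,-6.9,0],"angular":[0,0,0]}
    - {"translation":[4.1,-7.1,0],"angular":[0,0,0]}
    - {"translation":[4.7,-7.3,0],"angular":[0,0,0]}
    - {"translation":[5.2,-7.4,0],"angular":[0,0,0]}
    - {"translation":[5.7,-7.4,0],"angular":[0,0,0]}
    - {"translation":[6.3,-7.5,0],"angular":[0,0,0]}
    - {"translation":[6.9,-7.4,0],"angular":[0,0,0]}

```text
time_s: 5.05
eef_pos: [0.5666, 0.0054, 0.0953]
tcp_rot: [-3.141, 0.0, -0.0]
ft_force: [-1.0, 0.9, -0.7]
gripper_width: -0.0003
```

```bash
python3 look.py wrist 4; python3 look.py side 4;python3 - <<'E'
import cv2
a=cv2.imread('pics/side4.png')[180:350,270:430];cv2.imwrite('pics/c4.png',cv2.resize(a,None,fx=3,fy=3))
E
```

```text
5.05 [0.5666 0.0054 0.0953] [-3.1409  0.     -0.0004] [-0.9707  0.9433 -0.72  ] -0.00032729628430796105
5.1 [0.5679 0.005  0.0956] [-3.1414  0.0002 -0.0039] [-0.2897  0.187   0.0587] -0.0004698526308425728
```

View pics/wrist4.png

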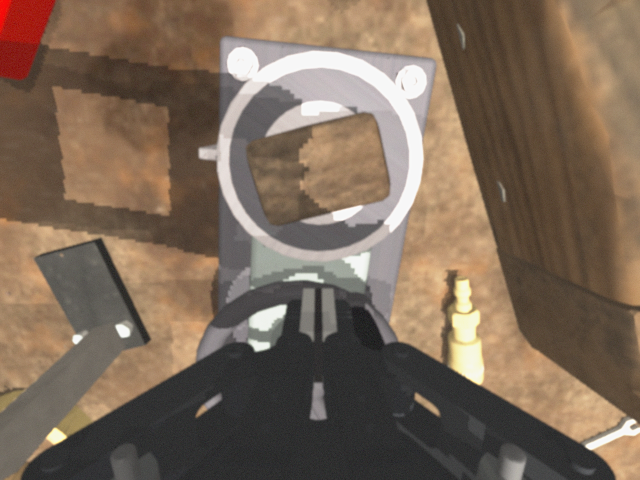

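View pics/c4.png

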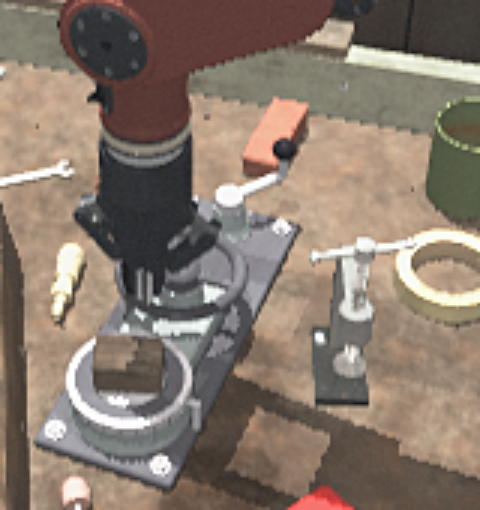

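Emit:
jog_arm:
  plan:
    - {"translation":[0.7,0.2,0],"angular":[0,0,0]}
    - {"translation":[1.3,0.5,0],"angular":[0,0,0]}
    - {"translation":[2.0,0.9,0],"angular":[0,0,0]}
    - {"translation":[2.6,1.4,0],"angular":[0,0,0]}
    - {"translation":[3.1,1.9,0],"angular":[0,0,0]}
    - {"translation":[3.5,2.4,0],"angular":[0,0,0]}
    - {"translation":[3.9,3.0,0],"angular":[0,0,0]}
    - {"translation":[4.2,3.6,0],"angular":[0,0,0]}
    - {"translation":[4.4,4.2,0],"angular":[0,0,0]}
    - {"translation":[4.6,4.7,0],"angular":[0,0,0]}
    - {"translation":[4.7,5.3,0],"angular":[0,0,0]}
    - {"translation":[4.8,5.8,0],"angular":[0,0,0]}
    - {"translation":[4.8,6.4,0],"angular":[0,0,0]}
    - {"translation":[4.8,6.9,0],"angular":[0,0,0]}
    - {"translation":[4.8,7.4,0],"angular":[0,0,0]}
    - {"translation":[4.7,7.9,0],"angular":[0,0,0]}
    - {"translation":[4.5,8.4,0],"angular":[0,0,0]}
    - {"translation":[4.3,9.0,0],"angular":[0,0,0]}
    - {"translation":[3.9,9.6,0],"angular":[0,0,0]}
    - {"translation":[3.4,10.1,0],"angular":[0,0,0]}

```text
time_s: 7.15
eef_pos: [0.6001, -0.0969, 0.0954]
tcp_rot: [3.141, -0.0, 0.002]
ft_force: [1.6, 0.8, -0.7]
gripper_width: 0.0001
```

```bash
python3 look.py wrist 5; python3 look.py side 5;python3 - <<'E'
import cv2
a=cv2.imread('pics/side5.png')[180:350,270:430];cv2.imwrite('pics/c5.png',cv2.resize(a,None,fx=3,fy=3))
E
```

```text
7.15 [ 0.6001 -0.0969  0.0954] [ 3.1408 -0.      0.0015] [ 1.5724  0.7675 -0.6936] 0.00011924827018583525
7.2 [ 0.5988 -0.0976  0.0951] [ 3.1402 -0.0004 -0.0018] [-0.6257 -0.892   0.8846] -7.537886664194555e-05
```

View pics/wrist5.png

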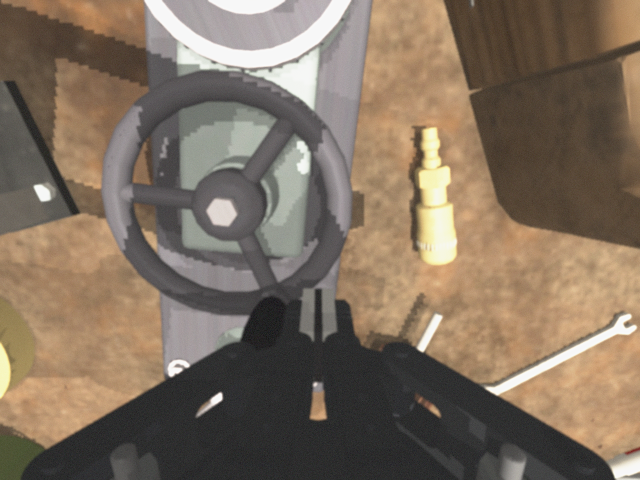

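View pics/c5.png

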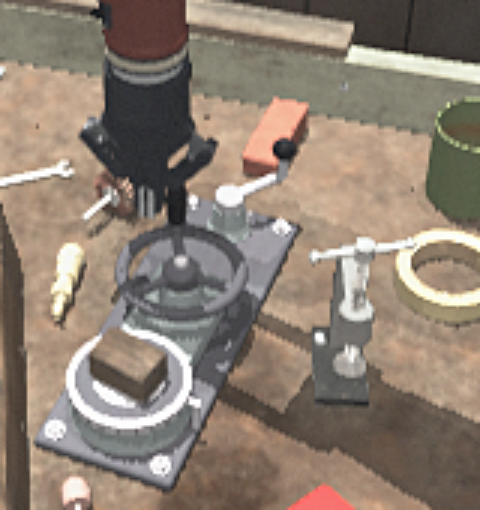

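Emit:
jog_arm:
  plan:
    - {"translation":[-0.6,0.5,0],"angular":[0,0,0]}
    - {"translation":[-1.1,0.9,0],"angular":[0,0,0]}
    - {"translation":[-1.7,1.3,0],"angular":[0,0,0]}
    - {"translation":[-2.3,1.5,0],"angular":[0,0,0]}
    - {"translation":[-2.8,1.7,0],"angular":[0,0,0]}
    - {"translation":[-3.4,1.9,0],"angular":[0,0,0]}
    - {"translation":[-4.0,2.0,0],"angular":[0,0,0]}
    - {"translation":[-4.5,2.1,0],"angular":[0,0,0]}
    - {"translation":[-4.8,2.1,0],"angular":[0,0,0]}
    - {"translation":[-5.1,2.1,0],"angular":[0,0,0]}
    - {"translation":[-5.4,2.05,0],"angular":[0,0,0]}
    - {"translation":[-5.4,2.05,0],"angular":[0,0,0]}
    - {"translation":[-5.4,2.05,0],"angular":[0,0,0]}
    - {"translation":[-4.9,2.5,0],"angular":[0,0,0]}
    - {"translation":[-4.5,3.0,0],"angular":[0,0,0]}
    - {"translation":[-4.5,3.0,-4],"angular":[0,0,0]}
    - {"translation":[-4.5,3.0,-8],"angular":[0,0,0]}
    - {"translation":[-4.5,3.0,-12],"angular":[0,0,0]}
    - {"translation":[-4.5,3.0,-13.6],"angular":[0,0,0]}
    - {"translation":[-4.5,3.0,-13.6],"angular":[0,0,0]}

```text
time_s: 9.25
eef_pos: [0.5573, -0.1269, 0.2348]
tcp_rot: [3.139, -0.0, 0.01]
ft_force: [0.4, -0.2, -0.9]
gripper_width: 0.0005
```

```bash
python3 look.py wrist 6; python3 meas.py 6; python3 look.py side 6;python3 - <<'E'
import cv2,numpy as np
a=cv2.imread('pics/wrist6.png');b=cv2.imread('pics/wrist2.png')
cv2.imwrite('pics/c6.png',np.hstack([b[40:360,180:440],a[40:360,180:440]]))
E
```

```text
9.25 [ 0.5573 -0.1269  0.2348] [ 3.1393 -0.0002  0.0101] [ 0.4494 -0.1675 -0.8543] 0.00046264233780726597
handle [275.9116 197.4763] 611 [ 0.5261 -0.099   0.127 ]
ball [254.3371 323.7514] 531 [ 0.4987 -0.2221  0.101 ]
nut [314.4335 134.2365] 203 [ 0.5545 -0.0559  0.084 ]
wheel ang deg -123.35634891701717 0.05192881352450438
9.3 [ 0.5556 -0.1263  0.2319] [ 3.141  -0.0002  0.0027] [ 1.1617 -0.0738  0.0481] -0.00039501817738849795
```

View pics/c6.png

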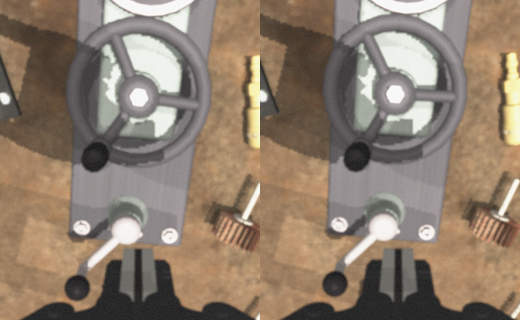

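The handle is 4.9° (4.7 mm) short, which is in tolerance; I'll nudge it for margin.

Emit:
jog_arm:
  plan:
    - {"translation":[0,0,4],"angular":[0,0,0]}
    - {"translation":[0,0,8],"angular":[0,0,0]}
    - {"translation":[0,0,12],"angular":[0,0,0]}
    - {"translation":[0,0,13.6],"angular":[0,0,0]}
    - {"translation":[0,0,13.6],"angular":[0,0,0]}
    - {"translation":[-0.5,-0.5,13.6],"angular":[0,0,0]}
    - {"translation":[-0.8,-0.8,13.6],"angular":[0,0,0]}
    - {"translation":[-1.0,-1.0,13.6],"angular":[0,0,0]}
    - {"translation":[-1.1,-1.1,13.6],"angular":[0,0,0]}
    - {"translation":[-1.2,-1.2,13.6],"angular":[0,0,0]}
    - {"translation":[-1.2,-1.2,13.6],"angular":[0,0,0]}
    - {"translation":[-1.2,-1.2,13.6],"angular":[0,0,0]}
    - {"translation":[-0.6,-0.6,13.6],"angular":[0,0,0]}
    - {"translation":[0,0,13.6],"angular":[0,0,0]}
    - {"translation":[0,0,9.6],"angular":[0,0,0]}
    - {"translation":[0,0,5],"angular":[0,0,0]}
    - {"translation":[0,0,1],"angular":[0,0,0]}
    - {"translation":[0,0,0],"angular":[0,0,0]}
    - {"translation":[0,0,0],"angular":[0,0,0]}
    - {"translation":[0,0,0],"angular":[0,0,0]}

```text
time_s: 11.35
eef_pos: [0.5542, -0.1259, 0.2295]
tcp_rot: [-3.141, 0.0, 0.004]
ft_force: [0.0, -0.3, -0.4]
gripper_width: -0.0002
```

```bash
python3 look.py wrist 7; python3 meas.py 7
```

```text
11.35 [ 0.5542 -0.1259  0.2295] [-3.1405  0.0003  0.0044] [ 0.0211 -0.2616 -0.4362] -0.00017814123805583838
handle [277.6693 198.5564] 629 [ 0.5238 -0.0973  0.127 ]
ball [258.2536 328.2646] 548 [ 0.4987 -0.2221  0.101 ]
nut [320.0813 136.4545] 209 [ 0.5545 -0.0559  0.084 ]
wheel ang deg -126.4768437012674 0.051897689086129746
```

```bash
python3 - <<'E'
import numpy as np
from scipy.optimize import brentq
c=np.array([.5438,-.1834]);r=.06;hx,hy,rr=.0145,.011,.012
def D(t):
    return brentq(lambda d:np.hypot(max(abs(t[0])*d-hx,0),max(abs(t[1])*d-hy,0))-rr,.012,.06)
for a in list(range(221,304,5))+[303]:
    th=np.deg2rad(a);t=np.array([-np.sin(th),np.cos(th)])
    p=(c+r*np.array([np.cos(th),np.sin(th)])-t*D(t))*100
    print(a,np.round(p,1),'rel',np.round([p[0]-47.2,-(p[1]+19.3)],1))
E
```

```text
221 [ 47.9 -20.1] rel [0.7 0.8]
226 [ 48.1 -20.6] rel [0.9 1.3]
231 [ 48.3 -21.1] rel [1.1 1.8]
236 [ 48.5 -21.6] rel [1.3 2.3]
241 [ 48.9 -22.1] rel [1.7 2.8]
246 [ 49.3 -22.6] rel [2.1 3.3]
251 [ 49.8 -23.1] rel [2.6 3.8]
256 [ 50.3 -23.5] rel [3.1 4.2]
261 [ 50.8 -23.8] rel [3.6 4.5]
266 [ 51.3 -24.1] rel [4.1 4.8]
271 [ 51.8 -24.4] rel [4.6 5.1]
276 [ 52.4 -24.6] rel [5.2 5.3]
281 [ 52.9 -24.7] rel [5.7 5.4]
286 [ 53.4 -24.9] rel [6.2 5.6]
291 [ 53.9 -25. ] rel [6.7 5.7]
296 [ 54.4 -25. ] rel [7.2 5.7]
301 [ 54.9 -25. ] rel [7.7 5.7]
303 [ 55.1 -25. ] rel [7.9 5.7]
```

Emit:
jog_arm:
  plan:
    - {"translation":[-4,3.3,0],"angular":[0,0,0]}
    - {"translation":[-8.3,6.7,0],"angular":[0,0,0]}
    - {"translation":[-8.3,6.7,0],"angular":[0,0,0]}
    - {"translation":[-8.3,6.7,4],"angular":[0,0,0]}
    - {"translation":[-8.3,6.7,8],"angular":[0,0,0]}
    - {"translation":[-8.3,6.7,11],"angular":[0,0,0]}
    - {"translation":[-8.3,6.7,13.5],"angular":[0,0,0]}
    - {"translation":[-8.3,6.7,15.1],"angular":[0,0,0]}
    - {"translation":[-8.3,6.7,15.1],"angular":[0,0,0]}
    - {"translation":[-8.3,6.7,15.1],"angular":[0,0,0]}

```text
time_s: 12.4
eef_pos: [0.4713, -0.1922, 0.079]
tcp_rot: [-3.14, -0.0, 0.004]
ft_force: [-0.4, -0.8, 0.6]
gripper_width: 0.0001
```

Emit:
jog_arm:
  plan:
    - {"translation":[0.7,0.8,0],"angular":[0,0,0]}
    - {"translation":[0.9,1.3,0],"angular":[0,0,0]}
    - {"translation":[1.1,1.8,0],"angular":[0,0,0]}
    - {"translation":[1.3,2.3,0],"angular":[0,0,0]}
    - {"translation":[1.7,2.8,0],"angular":[0,0,0]}
    - {"translation":[2.1,3.3,0],"angular":[0,0,0]}
    - {"translation":[2.6,3.8,0],"angular":[0,0,0]}
    - {"translation":[3.1,4.2,0],"angular":[0,0,0]}
    - {"translation":[3.6,4.5,0],"angular":[0,0,0]}
    - {"translation":[4.1,4.8,0],"angular":[0,0,0]}
    - {"translation":[4.6,5.1,0],"angular":[0,0,0]}
    - {"translation":[5.2,5.3,0],"angular":[0,0,0]}
    - {"translation":[5.7,5.4,0],"angular":[0,0,0]}
    - {"translation":[6.2,5.6,0],"angular":[0,0,0]}
    - {"translation":[6.7,5.7,0],"angular":[0,0,0]}
    - {"translation":[7.0,5.7,0],"angular":[0,0,0]}
    - {"translation":[7.2,5.7,0],"angular":[0,0,0]}
    - {"translation":[7.2,5.7,0],"angular":[0,0,0]}

```text
time_s: 14.2
eef_pos: [0.5445, -0.2502, 0.0805]
tcp_rot: [3.141, 0.0, 0.001]
ft_force: [0.3, -0.8, -0.9]
gripper_width: -0.0002
```

```bash
python3 look.py wrist 8
```

```text
14.2 [ 0.5445 -0.2502  0.0805] [3.1409 0.0002 0.0013] [ 0.3239 -0.8331 -0.9304] -0.00018596757794531765
```

View pics/wrist8.png

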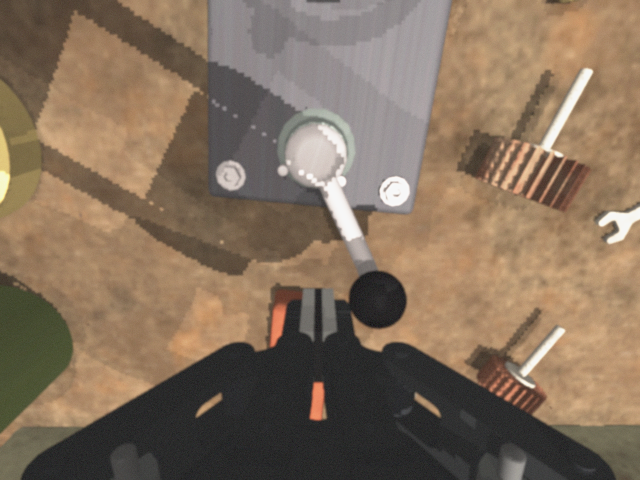

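Emit:
jog_arm:
  plan:
    - {"translation":[0.2,0,0],"angular":[0,0,0]}
    - {"translation":[0.4,0,0],"angular":[0,0,0]}
    - {"translation":[0.6,0,0],"angular":[0,0,0]}
    - {"translation":[0.6,0,0],"angular":[0,0,0]}

```text
time_s: 14.65
eef_pos: [0.5501, -0.2501, 0.0803]
tcp_rot: [3.141, 0.0, -0.0]
ft_force: [-1.2, -0.7, -0.1]
gripper_width: -0.0001
```

Emit:
jog_arm:
  plan:
    - {"translation":[0.2,0,0],"angular":[0,0,0]}
    - {"translation":[0.3,0,0],"angular":[0,0,0]}
    - {"translation":[0.4,0,0],"angular":[0,0,0]}
    - {"translation":[0.4,0,0],"angular":[0,0,0]}

```text
time_s: 15.05
eef_pos: [0.5513, -0.2504, 0.0798]
tcp_rot: [3.142, 0.001, -0.011]
ft_force: [-8.6, -1.4, 2.7]
gripper_width: -0.0001
```

The force rose to 8.6 N and the motion stopped, so the lever is at its stop. Backing off, then looking.

Emit:
jog_arm:
  plan:
    - {"translation":[-0.8,0,0],"angular":[0,0,0]}
    - {"translation":[-1.8,0.2,0],"angular":[0,0,0]}
    - {"translation":[-2.5,0.4,0],"angular":[0,0,0]}
    - {"translation":[-2.5,0.4,-4],"angular":[0,0,0]}
    - {"translation":[-2.5,0.4,-8],"angular":[0,0,0]}
    - {"translation":[-2.5,0.4,-12],"angular":[0,0,0]}
    - {"translation":[-2.5,0.4,-15.1],"angular":[0,0,0]}
    - {"translation":[-1,-4,-15.1],"angular":[0,0,0]}
    - {"translation":[0,-8,-15.1],"angular":[0,0,0]}
    - {"translation":[0.1,-12.4,-15.1],"angular":[0,0,0]}
    - {"translation":[0.1,-12.4,-15.1],"angular":[0,0,0]}
    - {"translation":[0.1,-12.4,-15.1],"angular":[0,0,0]}

```text
time_s: 16.25
eef_pos: [0.555, -0.1253, 0.2315]
tcp_rot: [3.141, 0.003, 0.001]
ft_force: [1.1, -0.1, 0.8]
gripper_width: -0.0002
```

```bash
python3 look.py wrist 9; python3 meas.py 9; python3 look.py side 9
python3 - <<'E'
from h import *
sd,_=pickle.load(open('pics/side9.pkl','rb'));T=Tcam(sd);Q=pts(sd,T)
m=(Q[...,2]>.077)&(Q[...,2]<.1)&(np.hypot(Q[...,0]-.562,Q[...,1]-.066)<.06)
X=Q[m];print('block top (side)',np.median(X[:,2]),cv2.minAreaRect((X[X[:,2]>.083][:,:2]*1000).astype(np.float32)))
a=cv2.imread('pics/side9.png')[180:350,270:430];cv2.imwrite('pics/c9.png',cv2.resize(a,None,fx=3,fy=3))
E
```

```text
16.25 [ 0.555  -0.1253  0.2315] [3.1409 0.0034 0.0015] [ 1.145  -0.0918  0.7619] -0.0001610533978837713
handle [276.407  198.4658] 629 [ 0.5239 -0.0973  0.127 ]
ball none
nut [318.4585 136.7707] 205 [ 0.5545 -0.0558  0.084 ]
wheel ang deg -126.42711206639544 0.05183528654142693
16.3 [ 0.555  -0.1262  0.2315] [3.1408 0.0009 0.0013] [ 0.0452  0.2737 -0.8273] -2.45040701489292e-05
block top (side) 0.08535287863297802 ((566.098388671875, 67.62974548339844), (39.659156799316406, 58.392005920410156), 57.87751388549805)
```

View pics/wrist9.png

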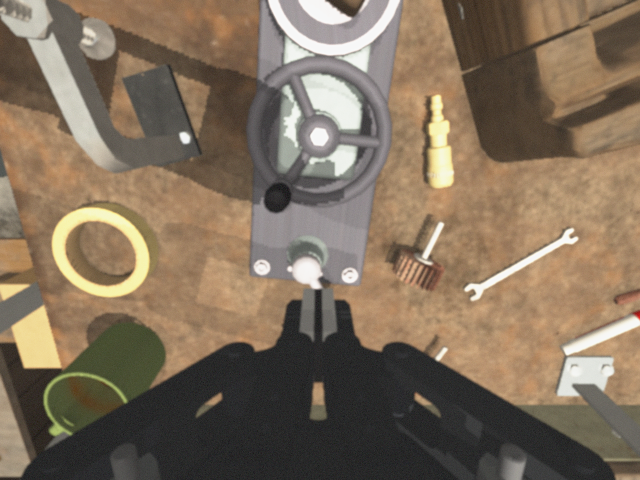

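View pics/c9.png

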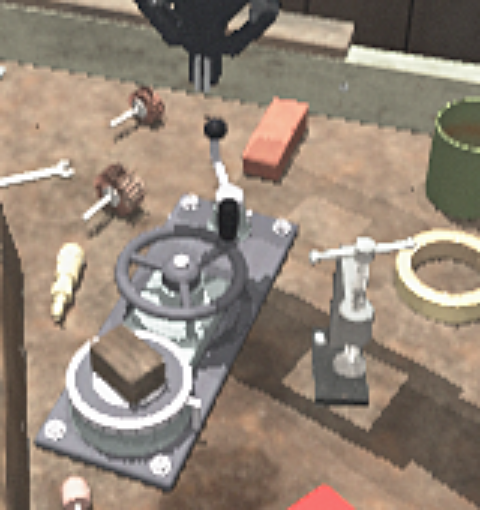

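```bash
python3 - <<'E'
from h import *
sd,_=pickle.load(open('pics/side9.pkl','rb'));T=Tcam(sd)
b=ray(sd,T,(341.5,222.8),.095)+[.003,-.003,0];d=b[:2]-[.5438,-.1834];print(b,np.hypot(*d),(np.rad2deg(np.arctan2(d[1],d[0]))%360-220.1)/57.3)
from rig import workorder
workorder.job_done()
E
```

```text
[ 0.57336228 -0.23725491  0.095     ] 0.06143516538893325 1.3728352866740157
the job is handed in; nothing more can be done
```

I pushed the hand wheel one full turn clockwise by its handle with closed fingers, gave it a small nudge at the end, and pushed the lock lever anticlockwise to its stop. The job is handed in at about 16 s. It reports no verdict, so what follows is from my own last checks.

- **Wheel:** the handle is about 1.9° short of where it began, or roughly 1.7 mm against the 10 mm allowed.
- **Lock lever:** it reads about 1.37 rad, and the fingers were stopped at 8.6 N as it came home. This is from the side view only, because the gripper hid the ball from the wrist camera.
- **Block:** it stands upright on the turntable with its next side showing. The side view puts its centre at about (0.566, 0.068); allowing for the 3 mm disagreement noted below, that is within about 5 mm of the turntable's centre.
- **Bystanders:** in the last pictures the ones in view had not moved; I did not measure them.
- **Robot:** it is clear of everything.

**Failed or disagreeing:**
- My first move call was refused because its rows had no angular field.
- The first pass left the handle 4.7 mm short, which the nudge mended.
- The side and wrist cameras disagree by about 3 mm on positions; I allowed for that in the lever reading.

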